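# Clamp a foam blank for carving: wind the knob to the bite, then an eighth turn

### The job

Clamp the foam blank for carving: push its square end under the bench clamp's pad until it butts squarely against the end stop, centred and flat on the bed with the rounded nose sticking out, and let go of it. Then wind the wing knob clockwise until it suddenly goes stiff (the pad bites) and from there give it one eighth of a turn more, no further, as the foam dents easily. Let go of the knob and leave the other things on the bench where they are.

Things in the scene. Friction and masses are not known exactly. Their poses are not given: they have to be found in the camera images.
- clamp: Fixed grey C-shaped bench clamp. Origin on the bench below the vertical screw axis; z up, x from the screw axis to its post (44 mm wide, near face at x = 52 mm), y to its end stop (upright plate 64 mm wide, face at y = +45 mm, top 56 mm above the bench). Its arm, 48 mm wide at most and 104 to 130 mm above the bench, runs from the post to x = -28 mm. Open towards -y and -x.
- bed: Fixed dark steel block under the clamp's arm, 64 mm wide (x), from y = -60 to +45 mm, top 30 mm above the bench; same origin and axes as the clamp. Above it a rubber pad, 36 mm across, hangs on the screw; at the start the pad is 4 to 7 mm higher than the top of the blank would be on the bed.
- seat (a point): Point on the bed's top (30 mm above the bench) at the foot of the stop's face, on the bed's centre line: where the middle of the lower edge of the blank's square end belongs. It lies at (0, 45, 30) mm in the clamp's axes.
- knob: Black wing knob on the clamp's arm: an upright flat bar 70 mm long (its own x), 14 mm thick (its own y), 156 to 190 mm above the bench, on a 24 mm hub. Origin on the screw axis, 142 mm above the bench; z up. It only turns, without rising or falling; clockwise seen from above lowers the pad (2 mm per radian). It stays where it is left.
- knob_grip (a point): Point on the knob's axis at mid height of the bar, 174 mm above the bench: grip here. Turning free, the knob drags with about 0.1 N m; after 0.33 to 0.57 of a turn from the start (not to be seen in the knob's angle) the pad bites: the torque jumps by 0.25 to 0.4 N m within a few degrees, then rises only slowly. It jumps with or without the blank there.
- blank: Loose pale foam blank, about 80 g, 180 mm long (its own x), 46 mm wide, 40 mm high, flat sides; square end at x = -90 mm, rounded nose (radius 23 mm) at x = +90 mm. Origin at the centre of its underside. Clamped, its nose points along the clamp's -y.
- blank_end (a point): Middle of the lower edge of the blank's square end, at (-90, 0, 0) mm in the blank's axes.
- blank_grip (a point): Point inside the blank at half its height, 55 mm from its origin towards the nose. Gripping across the width here keeps the gripper clear of the clamp: with the blank home it lies 100 mm to the -y side of the screw axis, beyond the bed.
- sanding_block: Bystander: grey sanding block, 110 x 65 x 40 mm, origin at the centre of its underside.
- jar: Bystander: glass jar, 60 mm across, 80 mm high, origin at the centre of its underside.
- scraper: Bystander: flat scraper with a wooden handle, 200 mm long, origin at the middle of its underside.
Things that resemble listed ones, but are neither listed nor needed, are in the scene too. Of the things that look like the blank, the middle-sized one is meant.

How it is judged (in metres and radians):
On the way:
1. the blank lies home on the bed against the stop, let go and not yet clamped (distance between blank_end and seat below 0.01 m and angle between the x axis of blank and the y axis of clamp, either way round below 0.09 rad and contact force between the fingers and blank below 0.1 N and contact force between bed and blank below 6 N), for 0.2 s.
At the end, for the whole second after the job is handed in: Blank flat on the bed, square end within 6 mm of the stop and within 10 mm of centred, square within 5 degrees, nose out, at rest, pressed on the bed with 8 to 19 N (about 25 to 65 degrees of knob turn past the bite) (horizontal distance between blank_end and seat below 0.01 m and y of blank_end in the frame of seat above -0.006 m and angle between the x axis of blank and the y axis of clamp, either way round below 0.09 rad and y of blank in the frame of clamp below 0 m and angle between blank's own z axis and vertical below 0.05 rad and linear speed of blank below 0.01 m/s and contact force between bed and blank between 8 and 19 N); the robot touches nothing.
It fails at once if the blank is pressed on the bed with more than 26 N: it dents (contact force between bed and blank above 26 N).
It fails at once if the sanding block is moved more than 20 mm (distance of sanding_block from where it was at the start of the episode above 0.02 m).
It fails at once if the jar is moved more than 20 mm (distance of jar from where it was at the start of the episode above 0.02 m).
It fails at once if the scraper is moved more than 20 mm (distance of scraper from where it was at the start of the episode above 0.02 m).
It also fails if it takes over 66 s, if anything falls off the work surface, if the arm or the gripper's body presses on something with over 40 N, if the wrist force passes 120 N, or if a joint passes its speed limit or range.

### The arm

A 7-joint arm with a two-finger parallel gripper is mounted at the origin on the work surface. World frame = base frame: x ahead of the robot, y to its left, z up, the work surface at z = 0. Lengths are in mm, angles in rad, forces in N, time in s.
With the tool pointing down it reaches from about 350 to 900 mm from the base axis. Payload 19.9 kg.
Tool frame: the origin (TCP) lies between the finger pads; the fingertips stand tip_reach ahead of it and the grasp point (between the pads) lies 11 mm behind it (tip_reach is the distance from the TCP to the fingertips, in mm); z points along the fingers, y is the line along which they close (so a half turn about z gives the same grasp; the last joint's range is limited). The gripper opens to 85 mm and grips with 20 to 120 N. Pads are 22 mm wide; open, the fingers measure 114 mm over their backs; the gripper's body (76 mm by 85 mm) begins 54 mm behind the grasp point. The pads swing forward as they close: fully open they stand 13 mm farther back than shut.
Start: joints at [1.155, 0.417, -0.01, 1.614, 0.005, 1.111, -0.053], TCP at [228.217, -581.824, 239.26] pointing down, gripper open.
Joint ranges: [-2.81, 2.81], [-0.39, 2.02], [-1.27, 1.25], [0.06, 2.57], [-1.19, 4.33], [0.19, 2], [-2.82, 2.82]. Speed limits (rad/s): [1.89, 1.89, 2.39, 2.39, 3.01, 3.01, 3.01].

### API

Orientations are given as a unit quaternion [x, y, z, w].
In Python, from bench import get_obs, read_camera, close_job, tip_reach gives the robot as it stands.
- The arm moves only by the tool send_rows, never from a script. Its argument "rows" is a list of rows, each a list of 7 numbers: the shift along the tool's x, y, z in cm, then the turn, a rotation vector about the tool's x, y, z in rad, then the closure in counts, from 0 (fully open) to 255 (shut). A call has 1 to 8 rows; each row is the pose to reach, as a shift and turn from the pose commanded when the call began, along the tool's axes at that moment; what a row does not reach only later rows make up. A row lasts 1/8 s, in which the tool goes at most 62.5 mm and 10.7 degrees, less where a joint would pass 70% of its speed; a pose out of reach is approached as far as the arm can. A call with a gripper value outside its range is refused whole. The fingers move at their own pace and stop on an object; the grip force is fixed at half the most. Time passes only in rows, so rows that repeat a pose let the fingers close. It gives the time, the measured TCP pose, the force, the opening and the grip force at its end, in the units of the state.
- get_obs(): the state, without advancing time (a new reading comes with each control period).
- read_camera(name): name is "scene" or "top"; returns a dict with "image" (480x640x3 uint8, blue, green, red), "fx", "fy", "cx", "cy" (pixels), "D" ([k1, k2, p1, p2, k3] as OpenCV has them; the pictures are not rectified), "extrinsics" (4x4, takes a point from camera to world coordinates). Camera axes: x right, y down, z forward; pixel columns grow to the right and rows downward; lengths in mm; the calibration is good to about 2 mm. A picture is of the moment at which its call begins. There is no depth.
- close_job(): hands the job in; it is judged then, once.
The state is a dict: "t": time; "q": joint angles; "qvel": joint speeds; "tau": joint torques, N m; "position": TCP position; "tcp_rot": TCP orientation; "contact_force": force on the tool from outside, world axes, zero at the start; "wrist_torque": the same for the moment, N m; "opening": finger opening in mm; "gripper_force": force on a finger pad.
Only numpy, scipy, OpenCV 4.12 (cv2) and the standard library are available. Lean on these libraries where they do the work, as an engineer would, in place of code of your own. Each camera call takes 0.05 s, during which the arm holds its last target. There are 200 camera calls.

## Working session

There is one attempt and no reset: what is moved stays moved. The work goes in short steps, Python scripts to look and compute and a tool call to move; the robot and the scene stay as the last step left them, time stands still between calls to the robot, and variables do not carry over. Pictures are saved under pics/ and viewed, at most 10 in all, crops included, and the job is handed in when it is done.

Besides the shell and the picture viewer there is one more tool, called after "Emit:" as name(argument=value, ...) on one line, values as JSON. send_rows: Moves the arm, as the interface text tells. Its arguments: {"type":"object","properties":{"rows":{"type":"array"}},"required":["rows"]}

```bash
mkdir -p pics; ls; python3 - <<'E'
from bench import *
import cv2,numpy as np
for n in("scene","top"):
    c=read_camera(n); cv2.imwrite(f"pics/{n}0.png",c["image"]); print(n,c["fx"],c["fy"],c["cx"],c["cy"],c["D"],np.round(c["extrinsics"],3).tolist())
print(get_obs(), tip_reach if not callable(tip_reach) else tip_reach())
E
```

```text
pics
scene 436.9917753379573 436.9917753379573 312.97869979349207 245.301826387686 [-0.09772892  0.          0.          0.          0.        ] [[-0.893, 0.351, -0.283, 882.268], [0.451, 0.699, -0.555, 552.402], [0.003, -0.623, -0.782, 1004.998], [0.0, 0.0, 0.0, 1.0]]
top 513.502979775171 513.502979775171 313.84526538284695 247.06517933734116 [-0.07561371  0.          0.          0.          0.        ] [[-0.008, -0.992, 0.125, 404.995], [-1.0, 0.005, -0.022, -72.938], [0.021, -0.125, -0.992, 1282.685], [0.0, 0.0, 0.0, 1.0]]
{'t': 0.1, 'q': array([ 1.15547507,  0.41790191, -0.01029312,  1.61408595,  0.00469766,
        1.11064403, -0.0530007 ]), 'qvel': array([ 0.0005898 ,  0.00129954, -0.0027421 , -0.00106799, -0.0008429 ,
       -0.00022008, -0.00074742]), 'tau': array([ 1.24798309e-03, -8.65819001e+01,  6.80114496e-01, -4.35634804e+01,
        1.92112435e-02,  4.92926716e-03,  3.71090516e-05]), 'position': array([ 228.1235471 , -581.58645824,  238.74235082]), 'tcp_rot': array([ 9.82583145e-01,  1.85822777e-01, -1.34984025e-04, -4.89580137e-04]), 'contact_force': array([-0.26191847, -0.39063464, -0.27984624]), 'wrist_torque': array([ 0.00116136,  0.01241646, -0.01069353]), 'gripper_force': 0.0, 'opening': 85.39034331044617} 8.0
```

View pics/scene0.png

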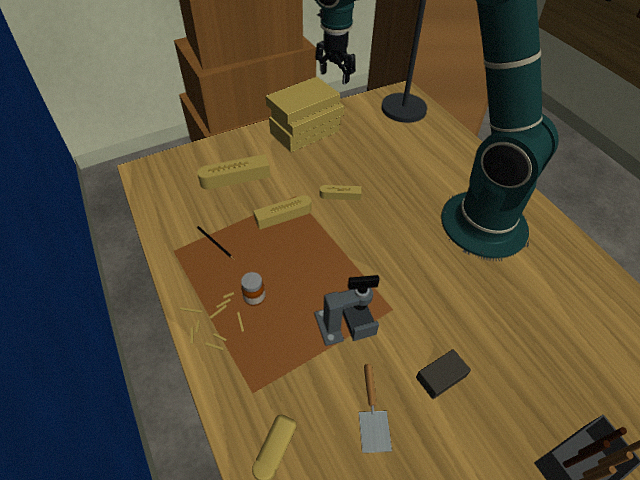

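View pics/top0.png

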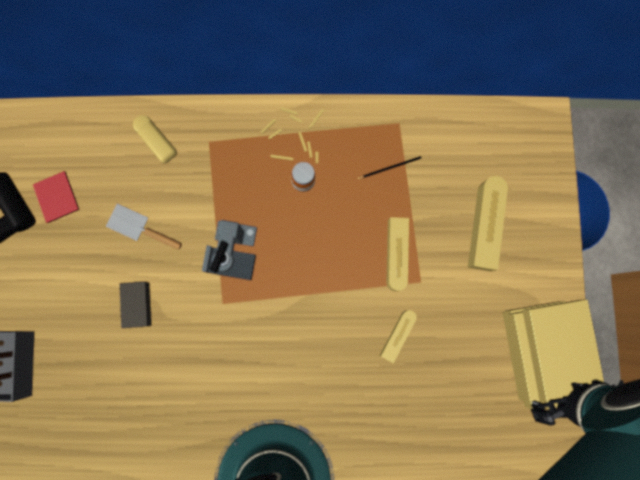

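The top view shows four foam pieces, at about (398,253), (400,336), (489,223) and (154,139). The clamp is at about (232,250) and the jar at (303,175). Next I'll take enlarged crops to measure them.

```bash
cat > h.py <<'E'
import cv2,numpy as np
from bench import *
def calib(c): return np.array([[c["fx"],0,c["cx"]],[0,c["fy"],c["cy"]],[0,0,1.]]),np.array(c["D"]),np.array(c["extrinsics"])
def px2w(c,uv,z):
    K,D,E=calib(c); p=cv2.undistortPoints(np.array(uv,float).reshape(-1,1,2),K,D).reshape(-1,2)
    d=np.c_[p,np.ones(len(p))]@E[:3,:3].T; o=E[:3,3]; z=np.broadcast_to(z,len(p))
    return o+d*((z-o[2])/d[:,2])[:,None]
def w2px(c,P):
    K,D,E=calib(c); R=E[:3,:3].T
    return cv2.projectPoints(np.array(P,float).reshape(-1,1,3),cv2.Rodrigues(R)[0],-R@E[:3,3],K,D)[0].reshape(-1,2)
def crop(img,x0,y0,w,h,s): return cv2.resize(img[y0:y0+h,x0:x0+w],None,fx=s,fy=s,interpolation=cv2.INTER_CUBIC)
E
python3 - <<'E'
from h import *
c=read_camera("top"); i=c["image"]
a=crop(i,190,200,100,100,5); b=crop(i,350,200,80,100,5)[:, :295]
cv2.imwrite("pics/c1.png",np.hstack([a,b]))
s=read_camera("scene"); cv2.imwrite("pics/c2.png",crop(s["image"],290,255,120,110,5))
for n,p in dict(mid=[(399,216),(398,291)],sm=[(412,310),(387,361)],lg=[(496,176),(484,270)],left=[(137,119),(171,160)]).items():
    w=px2w(c,p,40); print(n,w.round(),np.linalg.norm(w[0]-w[1]))
E
```

```text
mid [[ 638. -312.   40.]
 [ 453. -304.   40.]] 185.08948517171186
sm [[ 406. -337.   40.]
 [ 285. -274.   40.]] 136.56787210556905
lg [[ 740. -563.   40.]
 [ 502. -520.   40.]] 242.03195963172703
left [[891. 345.  40.]
 [782. 255.  40.]] 141.5264555327951
```

View pics/c1.png

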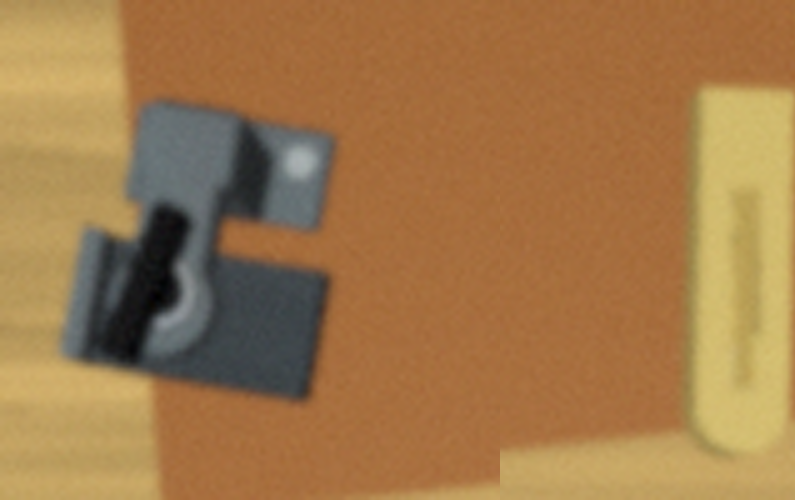

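View pics/c2.png

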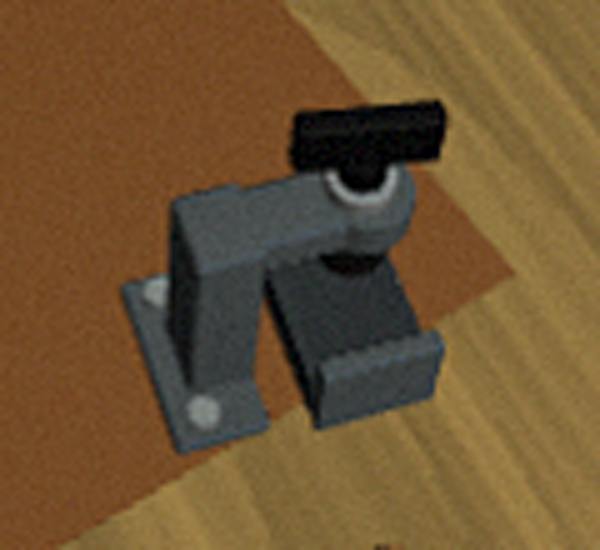

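The crops show the bed's -y corners at top-view pixels (255.6,254.4) and (251.2,280.2), and the knob centre near (219.5,257). The middle-sized blank measures about 185 mm. Its nose points towards the robot. I'll fit the poses from both views and check them with an overlay.

```bash
cat > fit.py <<'E'
from h import *
from scipy.optimize import minimize,least_squares
def T(p,P):
    c,s=np.cos(p[2]),np.sin(p[2]); P=np.array(P,float)
    return np.c_[P[:,:2]@np.array([[c,s],[-s,c]])+p[:2],P[:,2]]
an=np.linspace(-np.pi/2,np.pi/2,13)
o=np.vstack([[[-90,23],[-90,-23]],np.c_[67+23*np.cos(an),23*np.sin(an)]])
BL=np.vstack([np.c_[o,0*o[:,0]],np.c_[o,0*o[:,0]+40]])
def mask(c,roi):
    x,y,w,h=roi; m=np.zeros((480,640),np.uint8); I=cv2.GaussianBlur(c["image"],(3,3),0).astype(float)
    f=(I[...,1]/(I[...,2]+1)>.82)&(I[...,2]>60)&(I[...,0]<.75*I[...,1]); m[y:y+h,x:x+w]=f[y:y+h,x:x+w]*255
    m=cv2.morphologyEx(cv2.morphologyEx(m,cv2.MORPH_CLOSE,np.ones((5,5))),cv2.MORPH_OPEN,np.ones((3,3)))
    n,l,st,_=cv2.connectedComponentsWithStats(m); return (l==1+st[1:,4].argmax()).astype(np.uint8)
def sil(c,P):
    m=np.zeros((480*4,640*4),np.uint8); q=w2px(c,P)
    cv2.fillConvexPoly(m,cv2.convexHull(np.round((q+.5)*4).astype(np.int32)),255)
    return cv2.resize(m,(640,480),interpolation=cv2.INTER_AREA)/255.
def fitblank(views,p0,z=0):
    f=lambda p:sum(np.abs(sil(c,T(p,BL+[0,0,z]))-m).sum() for c,m in views)
    r=minimize(f,p0,method="Nelder-Mead",options=dict(initial_simplex=np.array(p0)+[[0,0,0],[8,0,0],[0,8,0],[0,0,.08]],xatol=.02,fatol=.2)); return r.x,r.fun
def outline(img,c,P,s,o,col):
    h=cv2.convexHull(((w2px(c,P)-o+.5)*s).astype(np.int32)); cv2.polylines(img,[h],True,col,1)
E
python3 - <<'E'
from fit import *
t=read_camera("top"); s=read_camera("scene")
mt=mask(t,(375,205,45,100)); ms=mask(s,(245,190,75,45))
print(mt.sum(),ms.sum())
for v in ([(t,mt)],[(s,ms)],[(t,mt),(s,ms)]): b=fitblank(v,(545,-308,3.10)); print(np.round(b[0],3),b[1])
b=b[0]
obs=[((32,-60,30),(255.6,254.4)),((-32,-60,30),(251.2,280.2)),((0,0,188),(219.4,256.8))]
P=[o[0] for o in obs]; Q=np.array([o[1] for o in obs])
r=least_squares(lambda p:(w2px(t,T(p,P))-Q).ravel(),(530,160,-.17)); c=r.x; print(c.round(3),r.fun.round(1))
np.save("p.npy",[b,c])
box=lambda x0,x1,y0,y1,z0,z1:[(x,y,z) for x in(x0,x1) for y in(y0,y1) for z in(z0,z1)]
A=crop(t["image"],195,200,80,95,5);B=crop(t["image"],365,200,75,95,5)
C=crop(s["image"],310,265,80,80,4);
for im,cc,k,o in((A,t,5,(195,200)),(C,s,4,(310,265))):
    for bx,col in((box(-32,32,-60,45,30,30),(0,255,0)),(box(-32,32,45,45,30,56),(0,0,255)),(box(52,52,-22,22,0,130),(255,255,0)),(box(-1,1,-1,1,142,190),(255,0,255))): outline(im,cc,T(c,bx),k,o,col)
outline(B,t,T(b,BL),5,(365,200),(0,0,255)); outline(B,t,T(b,BL[15:]),5,(365,200),(0,255,0))
D=crop(s["image"],245,190,80,45,5)[:, :400]; outline(D,s,T(b,BL),5,(245,190),(0,0,255))
H=np.zeros((600,800,3),np.uint8); H[:475,:400]=A; H[:475,400:775]=B
cv2.imwrite("pics/o1.png",H)
H[:]=0; H[:320,:320]=C; H[:225,400:]=D; cv2.imwrite("pics/o2.png",H[:330])
E
```

```text
2177 1111
[ 510.924 -307.176    3.104] 777.7803921568627
[ 542.397 -311.224    3.096] 50.90980392156863
[ 542.43  -310.23     3.087] 923.0235294117646
[ 5.22774e+02  1.05827e+02 -1.60000e-01] [ 0.2  0.1  0.3  0.1 -0.4 -0.1]
```

View pics/o1.png

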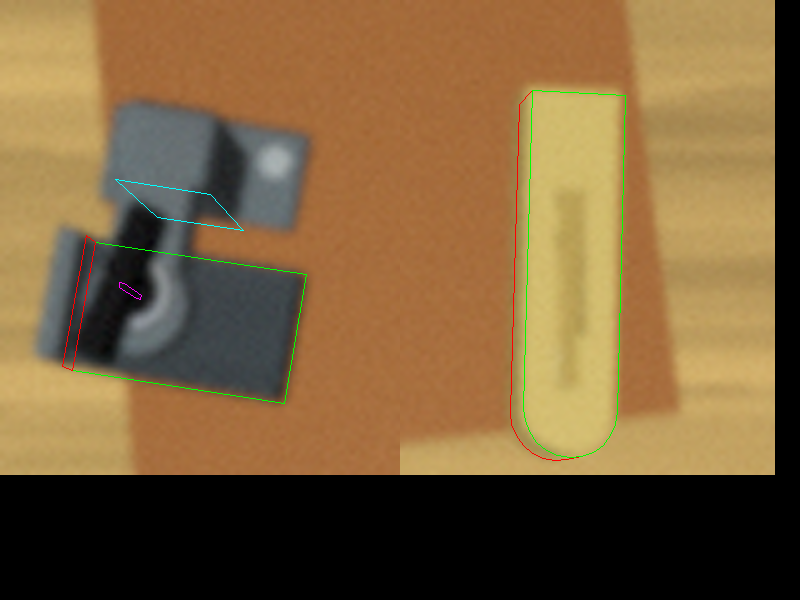

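View pics/o2.png

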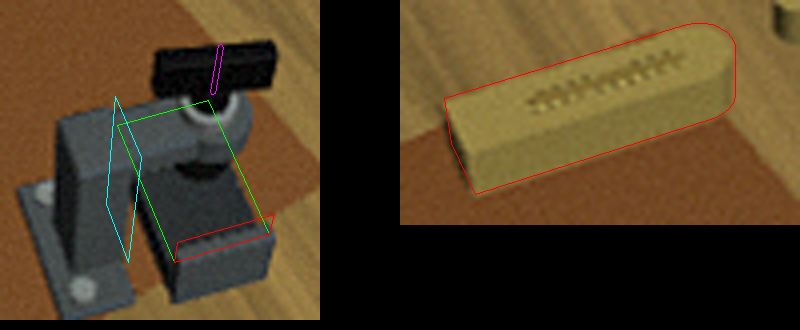

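The blank overlay fits in both views. The clamp overlay is good in the top view but about 3 px off in the scene view: the stop's top edge is at crop (170,255)-(270,232), against a predicted (176,245)-(273,215). I'll refit the clamp jointly, using points from both views.

```bash
python3 - <<'E'
from fit import *
t=read_camera("top"); s=read_camera("scene"); b,c=np.load("p.npy")
ot=[((32,-60,30),(255.6,254.4)),((-32,-60,30),(251.2,280.2)),((0,0,188),(219.4,256.8)),((32,45,56),(211.6,247.2)),((-32,45,56),(207,272.2)),((52,22,130),(216,239.4))]
os=[((0,0,173),(363.6,282.4)),((-32,45,56),(378,321.6)),((32,45,56),(354.4,327)),((52,22,8),(339.6,331))]
f=lambda p,V:np.concatenate([(w2px(cc,T(p,[o[0] for o in ob]))-[o[1] for o in ob]).ravel() for cc,ob in V])
for V in([(t,ot)],[(s,os)],[(t,ot),(s,os)]):
    r=least_squares(lambda p:f(p,V),c,loss="soft_l1"); print(r.x.round(3)); print(f(r.x,V).reshape(-1,2).round(1).tolist())
c=r.x; np.save("p.npy",[b,c])
# knob bar yaw from top-face ends (z=190), blank-grip, targets
k=px2w(t,[(190+172/5,200+210/5),(190+122/5,200+358/5)],188); d=k[0]-k[1]; print("knob",k.round(),np.degrees(np.arctan2(d[1],d[0])),np.linalg.norm(d))
print("seat",T(c,[(0,45,30)]),"home grip",T(c,[(0,-100,50)]),"blank grip now",T(b,[(55,0,20)]))
print("jar",px2w(t,[(303,172)],80))
E
```

```text
[ 5.22032e+02  1.06357e+02 -1.46000e-01]
[[-0.2, 0.0], [0.3, 0.1], [-0.6, 0.2], [-0.3, -0.1], [0.0, 1.2], [1.0, -3.6]]
[ 5.26786e+02  1.11629e+02 -1.84000e-01]
[[0.2, 0.4], [-0.2, -0.7], [-1.2, 0.5], [1.7, -0.3]]
[ 5.23584e+02  1.07504e+02 -1.57000e-01]
[[-0.5, -0.3], [-0.4, -0.3], [-1.2, -0.5], [-0.6, -0.9], [-0.6, 0.3], [0.8, -4.4], [0.4, -1.4], [0.3, -2.9], [-0.3, -1.2], [2.4, -1.7]]
knob [[554.  95. 188.]
 [491. 115. 188.]] -17.861358835840132 66.85439974240028
seat [[530.60930553 151.95245054  30.        ]] home grip [[507.97316056   8.73022831  50.        ]] blank grip now [[ 487.51149501 -307.24353261   20.        ]]
jar [[738.43516065 -75.13932329  80.        ]]
```

The clamp is at about (523.5, 107.5) with yaw -0.157, and the knob bar's yaw is about -18°. I'll write a move-conversion helper and work out the move to above the blank.

```bash
cat > mv.py <<'E'
from h import *
from scipy.spatial.transform import Rotation as Ro
def mv(*targets):
    """each target: (x,y,z mm, tool-x angle deg); prints shifts (cm) and turns (rad) from the present pose"""
    o=get_obs(); R=Ro.from_quat(o["tcp_rot"])
    a=R.as_matrix()[:,0]; print("t",o["t"],"pos",o["position"].round(1),"ang",np.degrees(np.arctan2(a[1],a[0])).round(2),"F",o["contact_force"].round(1),"Mz",o["wrist_torque"].round(3),"open",round(o["opening"],1),"q7",o["q"][6].round(3))
    for x,y,z,an in targets:
        c,s=np.cos(np.radians(an)),np.sin(np.radians(an))
        Rt=Ro.from_matrix(np.array([[c,s,0],[s,-c,0],[0,0,-1.]]))
        print((R.inv().apply(np.array([x,y,z])-o["position"])/10).round(2),(R.inv()*Rt).as_rotvec().round(3))
E
python3 -c "
from mv import *
mv((487.5,-307.2,110,-3.1),(487.5,-307.2,15,-3.1))"
```

```text
t 0.4 pos [ 228.2 -581.8  239.2] ang 21.42 F [-0.2 -0.6 -0.5] Mz [ 0.031 -0.053 -0.003] open 85.4 q7 -0.053
[ 34.17 -16.09  12.92] [-0.     0.     0.428]
[ 34.17 -16.09  22.42] [-0.     0.     0.428]
```

Emit:
send_rows(rows=[[6, -2.8, 0, 0, 0, 0.1, 0], [12, -5.6, 1, 0, 0, 0.2, 0], [18, -8.5, 3, 0, 0, 0.3, 0], [24, -11.3, 5, 0, 0, 0.428, 0], [30, -14.1, 8, 0, 0, 0.428, 0], [34.2, -16.1, 11, 0, 0, 0.428, 0], [34.2, -16.1, 12.9, 0, 0, 0.428, 0], [34.2, -16.1, 12.9, 0, 0, 0.428, 0]])

```text
t: 1.4
position: [487.9, -304.9, 108.3]
tcp_rot: [1.0, -0.026, -0.001, -0.001]
contact_force: [0.2, -0.0, -0.2]
opening: 85.4
gripper_force: 0.0
```

```bash
python3 -c "
from mv import *
mv((487.5,-307.2,15,-3.1))
c=read_camera('top'); cv2.imwrite('pics/g1.png',crop(c['image'],350,200,90,120,5))"
```

```text
t 1.4 pos [ 487.9 -304.9  108.3] ang -2.93 F [ 0.2 -0.  -0.2] Mz [-0.003  0.001 -0.026] open 85.4 q7 -1.156
[-0.    0.25  9.33] [-0.002  0.003  0.003]
```

View pics/g1.png

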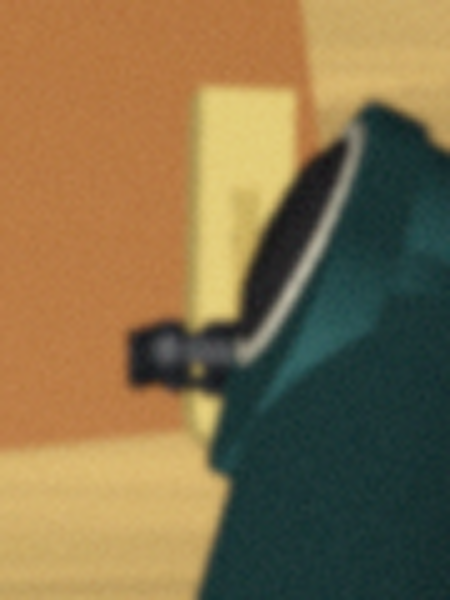

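The crop shows the gripper straddling the blank near its nose at about (375,270). I'll descend and close.

Emit:
send_rows(rows=[[0, 0.1, 4, 0, 0, 0, 0], [0, 0.2, 7.5, 0, 0, 0, 0], [0, 0.2, 9.2, 0, 0, 0, 0], [0, 0.2, 9.2, 0, 0, 0, 0], [0, 0.2, 9.2, 0, 0, 0, 140], [0, 0.2, 9.2, 0, 0, 0, 255], [0, 0.2, 9.2, 0, 0, 0, 255], [0, 0.2, 9.2, 0, 0, 0, 255]])

```text
t: 2.45
position: [488.3, -309.4, 19.6]
tcp_rot: [1.0, -0.027, 0.001, 0.0]
contact_force: [-2.9, 0.6, 13.5]
opening: 45.2
gripper_force: 60.5
```

Emit:
send_rows(rows=[[0, 0, 0, 0, 0, 0, 255], [0, 0, 0, 0, 0, 0, 255], [0, 0, 0, 0, 0, 0, 255]])

```text
t: 2.82
position: [488.3, -309.4, 19.6]
tcp_rot: [1.0, -0.027, 0.001, 0.0]
contact_force: [-3.4, 1.8, 13.4]
opening: 45.7
gripper_force: 60.5
```

```bash
python3 -c "
from mv import *
o=get_obs()['position']
mv((o[0],o[1],o[2]+60,-3.1),(485,-190,o[2]+60,81),(494.7,-75.3,o[2]+60,81))"
```

```text
t 2.825 pos [ 488.3 -309.4   19.6] ang -3.09 F [-3.4  1.8 13.4] Mz [0.626 0.549 0.221] open 45.7 q7 -1.165
[ 0.01  0.   -6.  ] [ 0.001 -0.001  0.   ]
[ -0.97 -11.9   -6.01] [ 2.000e-03 -1.000e-03 -1.468e+00]
[ -0.62 -23.4   -6.02] [ 2.000e-03 -1.000e-03 -1.468e+00]
```

Emit:
send_rows(rows=[[0, 0, -2, 0, 0, 0, 255], [0, 0, -4.5, 0, 0, 0, 255], [0, 0, -7, 0, 0, 0, 255], [0, -2, -8, 0, 0, -0.15, 255], [-0.2, -4, -8, 0, 0, -0.3, 255], [-0.4, -6, -8, 0, 0, -0.45, 255], [-0.6, -8, -8, 0, 0, -0.6, 255], [-0.8, -10, -8, 0, 0, -0.75, 255]])

```text
t: 3.82
position: [485.3, -208.4, 99.7]
tcp_rot: [0.939, 0.343, 0.0, 0.001]
contact_force: [0.2, 0.9, 0.1]
opening: 45.0
gripper_force: 61.3
```

```bash
python3 -c "
from mv import *
mv((485,-190,90,81))"
```

```text
t 3.825 pos [ 485.3 -208.4   99.7] ang 40.14 F [0.2 0.9 0.1] Mz [-0.044 -0.01   0.035] open 45.0 q7 -0.67
[ 1.16 -1.42  0.97] [ 0.001  0.    -0.713]
```

Emit:
send_rows(rows=[[0.2, -0.3, 0, 0, 0, -0.14, 255], [0.4, -0.6, 0, 0, 0, -0.28, 255], [0.6, -0.9, 0, 0, 0, -0.42, 255], [0.8, -1.2, 0, 0, 0, -0.56, 255], [1.2, -1.4, 0, 0, 0, -0.71, 255], [1.2, -1.4, 0, 0, 0, -0.71, 255], [1.2, -1.4, 0, 0, 0, -0.71, 255]])

```text
t: 4.7
position: [485.4, -190.7, 98.9]
tcp_rot: [0.764, 0.645, -0.0, 0.0]
contact_force: [0.4, -0.2, -0.6]
opening: 45.2
gripper_force: 61.4
```

```bash
python3 - <<'E'
from mv import *
from fit import *
t=read_camera("top"); s=read_camera("scene"); b,c=np.load("p.npy")
o=get_obs(); z=o["position"][2]-19.6
# blank predicted from TCP
yaw=np.arctan2(*Ro.from_quat(o["tcp_rot"]).as_matrix()[[1,0],0])+np.pi
p0=(o["position"][0]-55*np.cos(yaw),o["position"][1]-55*np.sin(yaw),yaw); print("pred",np.round(p0,3),"z",z)
u=w2px(s,T(p0,BL+[0,0,z])); x0,y0=(u.min(0)-12).astype(int); x1,y1=(u.max(0)+12).astype(int)
ms=mask(s,(x0,y0,x1-x0,y1-y0)); I=crop(s["image"],x0,y0,x1-x0,y1-y0,4); outline(I,s,T(p0,BL+[0,0,z]),4,(x0,y0),(0,0,255))
u=w2px(t,T(p0,BL+[0,0,z])); x0,y0=(u.min(0)-12).astype(int); x1,y1=(u.max(0)+12).astype(int)
J=crop(t["image"],x0,y0,x1-x0,y1-y0,4); outline(J,t,T(p0,BL+[0,0,z]),4,(x0,y0),(0,0,255)); outline(J,t,T(p0,BL[15:]+[0,0,z]),4,(x0,y0),(0,255,0))
h=max(len(I),len(J)); H=np.zeros((h,I.shape[1]+J.shape[1],3),np.uint8); H[:len(I),:I.shape[1]]=I; H[:len(J),I.shape[1]:]=J; cv2.imwrite("pics/g2.png",H); print(H.shape)
mv()
E
```

```text
pred [ 494.526 -136.354    4.545] z 78.9888344038194
(332, 652, 3)
t 4.8 pos [ 485.4 -190.6   98.6] ang 80.4 F [ 0.4  0.4 -1. ] Mz [-0.006 -0.002 -0.019] open 45.4 q7 -0.09
```

View pics/g2.png

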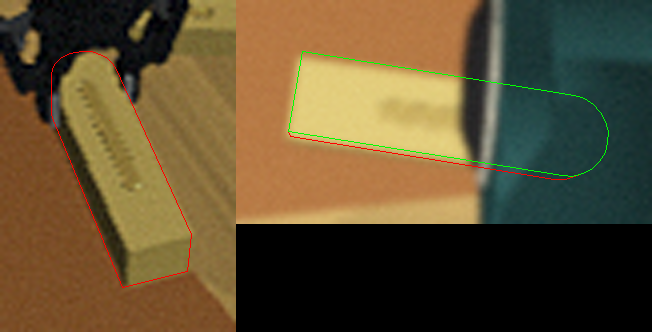

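The overlay confirms the blank sits in the gripper as predicted: level, aligned, and about 79 mm up. Next I'll move to the approach point in front of the bed.

```bash
python3 -c "
from mv import *
mv((493.9,-80.2,98,81),(493.9,-80.2,51.5,81))"
```

```text
t 4.8 pos [ 485.4 -190.6   98.6] ang 80.4 F [ 0.4  0.4 -1. ] Mz [-0.006 -0.002 -0.019] open 45.4 q7 -0.09
[11.03 -1.    0.05] [ 0.    0.   -0.01]
[11.03 -1.    4.7 ] [ 0.    0.   -0.01]
```

Emit:
send_rows(rows=[[3, -0.3, 0, 0, 0, 0, 255], [6, -0.6, 0, 0, 0, 0, 255], [9, -0.8, 0, 0, 0, -0.01, 255], [11, -1, 0, 0, 0, -0.01, 255], [11, -1, 1.5, 0, 0, -0.01, 255], [11, -1, 3, 0, 0, -0.01, 255], [11, -1, 4.5, 0, 0, -0.01, 255], [11, -1, 4.6, 0, 0, -0.01, 255]])

```text
t: 5.8
position: [492.7, -80.5, 50.8]
tcp_rot: [0.76, 0.65, -0.001, -0.001]
contact_force: [0.2, -0.8, -0.3]
opening: 45.1
gripper_force: 61.6
```

```bash
python3 - <<'E'
from mv import *
from fit import *
s=read_camera("scene"); t=read_camera("top"); b,c=np.load("p.npy")
I=crop(s["image"],300,235,110,110,5); o=get_obs(); z=o["position"][2]-19.6
yaw=np.arctan2(*Ro.from_quat(o["tcp_rot"]).as_matrix()[[1,0],0])+np.pi
p0=(o["position"][0]-55*np.cos(yaw),o["position"][1]-55*np.sin(yaw),yaw)
I=I[:, :450]; outline(I,s,T(p0,BL+[0,0,z]),5,(300,235),(0,0,255))
J=crop(t["image"],205,215,70,90,5); outline(J,t,T(p0,BL[15:]+[0,0,z]),5,(205,215),(0,255,0)); outline(J,t,T(c,[(x,y,30) for x in(-32,32) for y in(-60,45)]),5,(205,215),(255,255,0))
H=np.zeros((550,800,3),np.uint8); H[:,:450]=I; H[:450,450:]=J; cv2.imwrite("pics/g3.png",H)
mv((508,8.7,51.3,81))
E
```

```text
t 5.9 pos [493.5 -80.3  52. ] ang 81.1 F [-0.2 -0.4 -0.5] Mz [ 0.009  0.028 -0.018] open 45.3 q7 -0.352
[9.02 0.06 0.07] [-0.001 -0.     0.002]
```

View pics/g3.png

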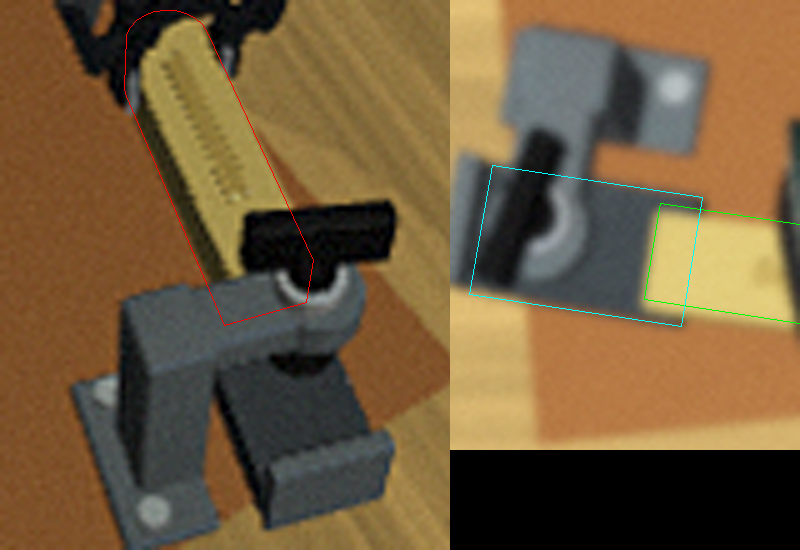

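The top crop shows the blank end over the bed, with corners at (652,210) and (640,310). It is about 2–3 mm off centre towards clamp -x. I'll shift it 3 mm, then advance slowly and watch the force.

Emit:
send_rows(rows=[[0, 0.3, 0.1, 0, 0, 0, 255], [1.2, 0.3, 0.1, 0, 0, 0, 255], [2.4, 0.3, 0.1, 0, 0, 0, 255], [3.6, 0.3, 0.1, 0, 0, 0, 255], [4.8, 0.3, 0.1, 0, 0, 0, 255], [6, 0.3, 0.1, 0, 0, 0, 255], [7.2, 0.3, 0.1, 0, 0, 0, 255], [7.8, 0.3, 0.1, 0, 0, 0, 255]])

```text
t: 6.9
position: [508.7, -2.6, 51.3]
tcp_rot: [0.759, 0.651, 0.0, -0.0]
contact_force: [1.1, -0.1, -0.8]
opening: 45.1
gripper_force: 61.6
```

Emit:
send_rows(rows=[[0.3, 0, 0, 0, 0, 0, 255], [0.5, 0, 0, 0, 0, 0, 255], [0.7, 0, 0, 0, 0, 0, 255]])

```text
t: 7.28
position: [509.6, 3.1, 51.3]
tcp_rot: [0.76, 0.65, -0.0, -0.0]
contact_force: [-0.3, -0.5, -0.7]
opening: 45.1
gripper_force: 61.6
```

Emit:
send_rows(rows=[[0.2, 0, 0, 0, 0, 0, 255], [0.4, 0, 0, 0, 0, 0, 255]])

```text
t: 7.52
position: [510.3, 7.3, 51.3]
tcp_rot: [0.76, 0.65, 0.0, -0.0]
contact_force: [0.8, 0.3, -1.2]
opening: 45.1
gripper_force: 61.6
```

Emit:
send_rows(rows=[[0.15, 0, 0, 0, 0, 0, 255], [0.3, 0, 0, 0, 0, 0, 255]])

```text
t: 7.78
position: [510.1, 8.3, 51.1]
tcp_rot: [0.76, 0.65, -0.001, 0.0]
contact_force: [-3.9, -17.1, 2.0]
opening: 45.2
gripper_force: 61.8
```

Contact with the stop came at the predicted place. I'll ease off, lower and release.

Emit:
send_rows(rows=[[-0.15, 0, 0.05, 0, 0, 0, 255], [-0.15, 0, 0.1, 0, 0, 0, 255], [-0.15, 0, 0.13, 0, 0, 0, 255]])

```text
t: 8.15
position: [510.3, 8.1, 49.9]
tcp_rot: [0.76, 0.65, -0.0, 0.0]
contact_force: [-1.9, -6.0, 1.2]
opening: 45.2
gripper_force: 61.7
```

Emit:
send_rows(rows=[[0, 0, 0.03, 0, 0, 0, 220], [0, 0, 0.03, 0, 0, 0, 120], [0, 0, 0.03, 0, 0, 0, 0], [0, 0, 0.03, 0, 0, 0, 0], [0, 0, 0.03, 0, 0, 0, 0], [0, 0, 0.03, 0, 0, 0, 0]])

```text
t: 8.9
position: [510.5, 8.9, 49.7]
tcp_rot: [0.76, 0.65, 0.0, -0.0]
contact_force: [-0.5, 0.0, -0.5]
opening: 85.4
gripper_force: 0.0
```

```bash
python3 -c "
from mv import *
mv((508,8.7,150,81))"
```

```text
t 8.9 pos [510.5   8.9  49.7] ang 81.13 F [-0.5  0.  -0.5] Mz [ 0.018 -0.023 -0.015] open 85.4 q7 -0.536
[ -0.06  -0.24 -10.03] [-0.    -0.     0.002]
```

Emit:
send_rows(rows=[[0, 0, -3, 0, 0, 0, 0], [0, 0, -7, 0, 0, 0, 0], [0, 0, -12, 0, 0, 0, 0], [-3, 0, -17, 0, 0, 0, 0], [-7, 0, -20, 0, 0, 0, 0], [-10, 0, -20, 0, 0, 0, 0]])

```text
t: 9.65
position: [495.7, -91.7, 252.1]
tcp_rot: [0.76, 0.65, 0.001, 0.002]
contact_force: [0.2, -0.3, -0.8]
opening: 85.3
gripper_force: 0.0
```

```bash
python3 - <<'E'
from mv import *
from fit import *
s=read_camera("scene"); t=read_camera("top"); b,c=np.load("p.npy")
p0=(510.5-55*np.cos(np.radians(261.1)),8.5-55*np.sin(np.radians(261.1)),np.radians(261.1))
I=crop(s["image"],300,235,110,110,5)[:, :450]; outline(I,s,T(p0,BL+[0,0,30]),5,(300,235),(0,0,255))
J=crop(t["image"],205,215,70,90,5); outline(J,t,T(p0,BL[15:]+[0,0,30]),5,(205,215),(0,255,0))
H=np.zeros((550,800,3),np.uint8); H[:,:450]=I; H[:450,450:]=J; cv2.imwrite("pics/g4.png",H); cl=np.r_[np.radians(261.1)+np.pi/2,c[2]]; print(cl)
E
```

```text
[ 6.127851   -0.15675249]
```

View pics/g4.png

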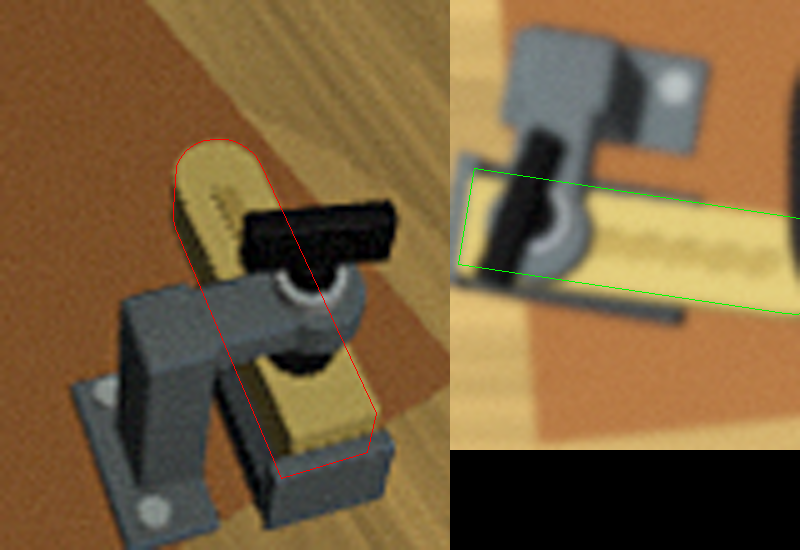

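The blank is home: in the scene crop its end meets the stop at (290,450)-(375,412), and in the top crop the bed strips on both sides are roughly equal. The knob bar still runs (545,130)-(497,283) in the top crop, so its yaw is about -17.6°. Next is the move above the knob.

```bash
python3 -c "
from mv import *
mv((523.5,107,250,162.3),(523.5,107,166,162.3))"
```

```text
t 9.75 pos [494.5 -93.3 250. ] ang 80.87 F [ 0.1  0.7 -0.8] Mz [0.023 0.029 0.003] open 85.1 q7 -0.144
[ 2.023e+01 -3.200e-01 -2.000e-02] [-0.000e+00  1.000e-03 -1.421e+00]
[20.24 -0.33  8.38] [-0.000e+00  1.000e-03 -1.421e+00]
```

Emit:
send_rows(rows=[[2, 0, 0, 0, 0, -0.18, 0], [5, -0.1, 0, 0, 0, -0.36, 0], [8, -0.1, 0, 0, 0, -0.54, 0], [11, -0.2, 0, 0, 0, -0.72, 0], [14, -0.2, 0, 0, 0, -0.9, 0], [17, -0.3, 0, 0, 0, -1.08, 0], [20.2, -0.3, 0, 0, 0, -1.25, 0], [20.2, -0.3, 0, 0, 0, -1.42, 0]])

```text
t: 10.75
position: [522.8, 113.3, 249.6]
tcp_rot: [0.147, 0.989, 0.001, -0.0]
contact_force: [-0.3, -1.1, -1.3]
opening: 85.4
gripper_force: 0.0
```

```bash
python3 -c "
from mv import *
mv((523.5,107,166,162.3))"
```

```text
t 10.75 pos [522.8 113.3 249.6] ang 163.04 F [-0.3 -1.1 -1.3] Mz [-0.077  0.038 -0.026] open 85.4 q7 0.762
[-0.25 -0.6   8.36] [ 0.001 -0.001  0.013]
```

Emit:
send_rows(rows=[[0, 0, 0, 0, 0, 0, 0], [0, 0, 0, 0, 0, 0, 0]])

```text
t: 11.0
position: [523.2, 109.9, 249.6]
tcp_rot: [0.154, 0.988, -0.0, -0.0]
contact_force: [0.2, -0.2, -0.4]
opening: 85.8
gripper_force: 0.0
```

```bash
python3 -c "
from mv import *
mv((523.5,107,166,162.3))"
```

```text
t 11.0 pos [523.2 109.9 249.6] ang 162.23 F [ 0.2 -0.2 -0.4] Mz [-0.019  0.031 -0.005] open 85.8 q7 0.755
[-0.12 -0.26  8.36] [-0.    -0.    -0.001]
```

Emit:
send_rows(rows=[[-0.1, -0.2, 3, 0, 0, 0, 0], [-0.1, -0.2, 6, 0, 0, 0, 0], [-0.1, -0.2, 8.3, 0, 0, 0, 0], [-0.1, -0.2, 8.3, 0, 0, 0, 0], [-0.1, -0.2, 8.3, 0, 0, 0, 0]])

```text
t: 11.62
position: [524.0, 107.9, 167.6]
tcp_rot: [0.153, 0.988, 0.0, 0.0]
contact_force: [0.2, 0.4, 0.9]
opening: 85.6
gripper_force: 0.0
```

Emit:
send_rows(rows=[[0, 0, 0, 0, 0, 0, 150], [0, 0, 0, 0, 0, 0, 200], [0, 0, 0, 0, 0, 0, 255], [0, 0, 0, 0, 0, 0, 255], [0, 0, 0, 0, 0, 0, 255], [0, 0, 0, 0, 0, 0, 255]])

```text
t: 12.38
position: [523.9, 108.8, 167.1]
tcp_rot: [0.152, 0.988, 0.001, 0.0]
contact_force: [-0.3, 5.2, 3.1]
opening: 13.1
gripper_force: 60.0
```

```bash
python3 -c "
from mv import *
mv()"
```

```text
t 12.375 pos [523.9 108.8 167.1] ang 162.51 F [-0.3  5.2  3.1] Mz [ 1.18  -0.037 -0.042] open 13.1 q7 0.683
```

Emit:
send_rows(rows=[[0, 0.12, 0, 0, 0, 0.1, 255], [0, 0.12, 0, 0, 0, 0.2, 255], [0, 0.12, 0, 0, 0, 0.32, 255], [0, 0.12, 0, 0, 0, 0.44, 255], [0, 0.12, 0, 0, 0, 0.56, 255], [0, 0.12, 0, 0, 0, 0.68, 255], [0, 0.12, 0, 0, 0, 0.8, 255], [0, 0.12, 0, 0, 0, 0.8, 255]])

```text
t: 13.38
position: [524.5, 110.2, 167.2]
tcp_rot: [0.526, 0.851, 0.001, 0.0]
contact_force: [3.8, 6.3, 0.8]
opening: 13.3
gripper_force: 59.8
```

```bash
python3 -c "
from mv import *
mv()"
```

```text
t 13.375 pos [524.5 110.2 167.2] ang 116.58 F [3.8 6.3 0.8] Mz [ 1.397 -0.656 -0.131] open 13.3 q7 -0.038
```

Emit:
send_rows(rows=[[0.07, 0.12, 0, 0, 0, 0.12, 255], [0.07, 0.12, 0, 0, 0, 0.26, 255], [0.07, 0.12, 0, 0, 0, 0.4, 255], [0.07, 0.12, 0, 0, 0, 0.54, 255], [0.07, 0.12, 0, 0, 0, 0.68, 255], [0.07, 0.12, 0, 0, 0, 0.82, 255], [0.07, 0.12, 0, 0, 0, 0.96, 255], [0.07, 0.12, 0, 0, 0, 1.0, 255]])

```text
t: 14.38
position: [526.2, 110.7, 167.3]
tcp_rot: [0.87, 0.494, 0.002, 0.0]
contact_force: [9.4, 1.9, -2.7]
opening: 13.0
gripper_force: 59.0
```

Emit:
send_rows(rows=[[0, 0, 0, 0, 0, 0, 255], [0, 0, 0, 0, 0, 0, 255]])

```text
t: 14.62
position: [526.2, 110.7, 167.3]
tcp_rot: [0.869, 0.495, 0.002, 0.0]
contact_force: [10.8, 2.5, -2.2]
opening: 13.2
gripper_force: 59.3
```

```bash
python3 -c "
from mv import *
mv()"
```

```text
t 14.625 pos [526.2 110.7 167.3] ang 59.35 F [10.8  2.5 -2.2] Mz [ 0.685 -2.124  0.023] open 13.2 q7 -0.951
```

Emit:
send_rows(rows=[[0, 0, 0, 0, 0, 0, 180], [0, 0, 0, 0, 0, 0, 0], [0, 0, 0, 0, 0, 0, 0], [0, 0, 0, 0, 0, 0, 0], [0, 0, -2, 0, 0, 0, 0], [0, 0, -5, 0, 0, 0, 0], [0, 0, -6, 0, 0, 0, 0], [0, 0, -6, 0, 0, -0.16, 0]])

```text
t: 15.62
position: [524.9, 110.2, 227.1]
tcp_rot: [0.826, 0.564, 0.0, 0.0]
contact_force: [0.1, -0.1, -0.7]
opening: 85.3
gripper_force: 0.0
```

Emit:
send_rows(rows=[[0, 0, 0, 0, 0, -0.18, 0], [0, 0, 0, 0, 0, -0.36, 0], [0, 0, 0, 0, 0, -0.54, 0], [0, 0, 0, 0, 0, -0.72, 0], [0, 0, 0, 0, 0, -0.9, 0], [0, 0, 0, 0, 0, -1.08, 0], [0, 0, 0, 0, 0, -1.26, 0], [0, 0, 0, 0, 0, -1.44, 0]])

```text
t: 16.62
position: [524.5, 110.0, 226.1]
tcp_rot: [0.247, 0.969, -0.0, -0.0]
contact_force: [-0.4, -0.3, -0.5]
opening: 85.5
gripper_force: 0.0
```

Emit:
send_rows(rows=[[0, 0, 0, 0, 0, -0.18, 0], [0, 0, 0, 0, 0, -0.36, 0], [0, 0, 0, 0, 0, -0.54, 0], [0, 0, 0, 0, 0, -0.72, 0], [0, 0, 0, 0, 0, -0.9, 0], [0, 0, 0, 0, 0, -1.08, 0], [0, 0, 0, 0, 0, -1.26, 0], [0, 0, 0, 0, 0, -1.44, 0]])

```text
t: 17.62
position: [524.5, 110.0, 226.1]
tcp_rot: [-0.453, 0.892, 0.0, -0.0]
contact_force: [0.3, -0.4, -0.1]
opening: 85.6
gripper_force: 0.0
```

```bash
python3 -c "
from mv import *
mv((528,110.5,227,239.3),(528,110.5,167,239.3))"
```

```text
t 17.625 pos [524.5 110.  226.1] ang -126.14 F [ 0.3 -0.4 -0.1] Mz [-0.016  0.018 -0.012] open 85.6 q7 1.903
[-0.24 -0.25 -0.09] [ 0.001 -0.    -0.095]
[-0.25 -0.25  5.91] [ 0.001 -0.    -0.095]
```

```bash
python3 -c "
from mv import *
mv((525.5,109,167,239.3))"
```

```text
t 17.625 pos [524.5 110.  226.1] ang -126.14 F [ 0.3 -0.4 -0.1] Mz [-0.016  0.018 -0.012] open 85.6 q7 1.903
[ 0.02 -0.14  5.91] [ 0.001 -0.    -0.095]
```

Emit:
send_rows(rows=[[0, -0.14, 1.5, 0, 0, -0.095, 0], [0, -0.14, 4, 0, 0, -0.095, 0], [0, -0.14, 5.9, 0, 0, -0.095, 0], [0, -0.14, 5.9, 0, 0, -0.095, 0], [0, -0.14, 5.9, 0, 0, -0.095, 150], [0, -0.14, 5.9, 0, 0, -0.095, 200], [0, -0.14, 5.9, 0, 0, -0.095, 255], [0, -0.14, 5.9, 0, 0, -0.095, 255]])

```text
t: 18.62
position: [526.0, 109.2, 167.9]
tcp_rot: [-0.492, 0.871, -0.0, 0.0]
contact_force: [2.0, -1.1, 1.6]
opening: 12.9
gripper_force: 62.4
```

Emit:
send_rows(rows=[[0, 0, 0, 0, 0, 0, 255], [0, 0, 0, 0, 0, 0, 255], [0, 0, 0, 0, 0, 0, 255]])

```text
t: 19.0
position: [526.1, 109.2, 167.9]
tcp_rot: [-0.492, 0.871, -0.0, 0.0]
contact_force: [0.3, -0.4, 5.6]
opening: 13.4
gripper_force: 61.1
```

```bash
python3 -c "
from mv import *
mv()"
```

```text
t 19.0 pos [526.1 109.2 167.9] ang -121.04 F [ 0.3 -0.4  5.6] Mz [-0.312 -0.124 -0.045] open 13.4 q7 1.922
```

Gripped and well centred. I'll turn in 6° steps and read the torque at each one.

Emit:
send_rows(rows=[[0, 0, 0, 0, 0, 0.05, 255], [0, 0, 0, 0, 0, 0.105, 255], [0, 0, 0, 0, 0, 0.105, 255]])

```text
t: 19.38
position: [526.1, 109.3, 167.8]
tcp_rot: [-0.446, 0.895, -0.0, 0.0]
contact_force: [1.1, -1.5, 5.8]
opening: 13.1
gripper_force: 61.3
```

```bash
python3 -c "
from mv import *
mv()"
```

```text
t 19.375 pos [526.1 109.3 167.8] ang -127.03 F [ 1.1 -1.5  5.8] Mz [-0.347 -0.305  0.021] open 13.1 q7 1.831
```

Emit:
send_rows(rows=[[0, 0, 0, 0, 0, 0.05, 255], [0, 0, 0, 0, 0, 0.105, 255], [0, 0, 0, 0, 0, 0.105, 255]])

```text
t: 19.75
position: [526.1, 109.3, 167.8]
tcp_rot: [-0.399, 0.917, -0.0, 0.0]
contact_force: [2.6, -1.7, 4.3]
opening: 13.1
gripper_force: 61.4
```

```bash
python3 -c "
from mv import *
mv()"
```

```text
t 19.75 pos [526.1 109.3 167.8] ang -132.99 F [ 2.6 -1.7  4.3] Mz [-0.413 -0.43  -0.038] open 13.1 q7 1.74
```

Emit:
send_rows(rows=[[0, 0, 0, 0, 0, 0.05, 255], [0, 0, 0, 0, 0, 0.105, 255], [0, 0, 0, 0, 0, 0.105, 255]])

```text
t: 20.12
position: [526.1, 109.2, 167.8]
tcp_rot: [-0.35, 0.937, -0.0, 0.0]
contact_force: [2.4, -1.5, 5.5]
opening: 13.2
gripper_force: 61.4
```

```bash
python3 -c "
from mv import *
mv()"
```

```text
t 20.125 pos [526.1 109.2 167.8] ang -139.0 F [ 2.4 -1.5  5.5] Mz [-0.435 -0.458 -0.059] open 13.2 q7 1.648
```

```bash
cat > tq.py <<'E'
from mv import *
o=get_obs(); a=Ro.from_quat(o["tcp_rot"]).as_matrix()[:,0]
print("ang",np.degrees(np.arctan2(a[1],a[0])).round(2),"turned",(103.5+(-121.04-np.degrees(np.arctan2(a[1],a[0])))%360).round(1),"M",o["wrist_torque"].round(3),"tau7",o["tau"][6].round(3),"dq7",o["qvel"][6].round(3),"F",o["contact_force"].round(1),"q7",o["q"][6].round(2))
E
```

Emit:
send_rows(rows=[[0, 0, 0, 0, 0, 0.04, 255], [0, 0, 0, 0, 0, 0.08, 255]])

```text
t: 20.38
position: [526.1, 109.2, 167.8]
tcp_rot: [-0.312, 0.95, -0.0, 0.0]
contact_force: [1.6, -2.0, 5.8]
opening: 12.8
gripper_force: 61.5
```

```bash
python3 tq.py
```

```text
ang -143.61 turned 126.1 M [-0.462 -0.445  0.094] tau7 0.866 dq7 -0.28 F [ 1.6 -2.   5.8] q7 1.58
```

Emit:
send_rows(rows=[[0, 0, 0, 0, 0, 0.04, 255], [0, 0, 0, 0, 0, 0.08, 255]])

```text
t: 20.62
position: [526.1, 109.2, 167.8]
tcp_rot: [-0.274, 0.962, -0.0, 0.0]
contact_force: [2.1, -2.6, 6.2]
opening: 13.2
gripper_force: 61.5
```

```bash
python3 tq.py
```

```text
ang -148.2 turned 130.7 M [-0.516 -0.488  0.048] tau7 0.847 dq7 -0.28 F [ 2.1 -2.6  6.2] q7 1.51
```

Emit:
send_rows(rows=[[0, 0, 0, 0, 0, 0.04, 255], [0, 0, 0, 0, 0, 0.08, 255]])

```text
t: 20.88
position: [526.1, 109.2, 167.8]
tcp_rot: [-0.235, 0.972, -0.0, 0.0]
contact_force: [1.5, -2.0, 6.0]
opening: 12.8
gripper_force: 61.5
```

```bash
python3 tq.py
```

```text
ang -152.78 turned 135.2 M [-0.529 -0.485  0.052] tau7 0.849 dq7 -0.28 F [ 1.5 -2.   6. ] q7 1.44
```

Emit:
send_rows(rows=[[0, 0, 0, 0, 0, 0.04, 255], [0, 0, 0, 0, 0, 0.08, 255]])

```text
t: 21.12
position: [526.2, 109.1, 167.8]
tcp_rot: [-0.196, 0.981, -0.0, 0.0]
contact_force: [2.8, -1.9, 5.7]
opening: 13.2
gripper_force: 61.5
```

```bash
python3 tq.py
```

```text
ang -157.37 turned 139.8 M [-0.455 -0.525  0.09 ] tau7 0.851 dq7 -0.28 F [ 2.8 -1.9  5.7] q7 1.37
```

Emit:
send_rows(rows=[[0, 0, 0, 0, 0, 0.04, 255], [0, 0, 0, 0, 0, 0.08, 255]])

```text
t: 21.38
position: [526.2, 109.2, 167.8]
tcp_rot: [-0.157, 0.988, -0.0, 0.0]
contact_force: [2.2, -2.4, 5.5]
opening: 13.2
gripper_force: 61.5
```

```bash
python3 tq.py
```

```text
ang -161.95 turned 144.4 M [-0.565 -0.536  0.11 ] tau7 0.853 dq7 -0.284 F [ 2.2 -2.4  5.5] q7 1.29
```

Emit:
send_rows(rows=[[0, 0, 0, 0, 0, 0.04, 255], [0, 0, 0, 0, 0, 0.08, 255]])

```text
t: 21.62
position: [526.2, 109.1, 167.8]
tcp_rot: [-0.117, 0.993, -0.0, 0.0]
contact_force: [2.5, -3.1, 5.8]
opening: 13.3
gripper_force: 61.5
```

```bash
python3 tq.py
```

```text
ang -166.54 turned 149.0 M [-0.603 -0.574  0.105] tau7 0.855 dq7 -0.283 F [ 2.5 -3.1  5.8] q7 1.22
```

Emit:
send_rows(rows=[[0, 0, 0, 0, 0, 0.04, 255], [0, 0, 0, 0, 0, 0.08, 255]])

```text
t: 21.88
position: [526.2, 109.1, 167.8]
tcp_rot: [-0.077, 0.997, -0.0, 0.0]
contact_force: [3.0, -2.3, 6.5]
opening: 13.2
gripper_force: 61.5
```

```bash
python3 tq.py
```

```text
ang -171.12 turned 153.6 M [-0.626 -0.553  0.092] tau7 0.857 dq7 -0.285 F [ 3.  -2.3  6.5] q7 1.15
```

Emit:
send_rows(rows=[[0, 0, 0, 0, 0, 0.04, 255], [0, 0, 0, 0, 0, 0.08, 255]])

```text
t: 22.12
position: [526.2, 109.1, 167.8]
tcp_rot: [-0.037, 0.999, -0.0, 0.0]
contact_force: [3.0, -2.5, 4.5]
opening: 12.8
gripper_force: 61.5
```

```bash
python3 tq.py
```

```text
ang -175.7 turned 158.2 M [-0.664 -0.55   0.088] tau7 0.859 dq7 -0.283 F [ 3.  -2.5  4.5] q7 1.08
```

Emit:
send_rows(rows=[[0, 0, 0, 0, 0, 0.04, 255], [0, 0, 0, 0, 0, 0.08, 255]])

```text
t: 22.38
position: [526.2, 109.1, 167.8]
tcp_rot: [0.002, 1.0, -0.0, 0.0]
contact_force: [2.3, -2.3, 5.2]
opening: 13.0
gripper_force: 61.5
```

```bash
python3 tq.py
```

```text
ang 179.72 turned 162.7 M [-0.661 -0.558  0.073] tau7 0.861 dq7 -0.286 F [ 2.3 -2.3  5.2] q7 1.01
```

Emit:
send_rows(rows=[[0, 0, 0, 0, 0, 0.04, 255], [0, 0, 0, 0, 0, 0.08, 255]])

```text
t: 22.62
position: [526.2, 109.0, 167.8]
tcp_rot: [0.042, 0.999, -0.0, 0.0]
contact_force: [2.7, -2.4, 6.3]
opening: 12.9
gripper_force: 61.5
```

```bash
python3 tq.py
```

```text
ang 175.13 turned 167.3 M [-0.777 -0.54   0.065] tau7 0.863 dq7 -0.285 F [ 2.7 -2.4  6.3] q7 0.94
```

Emit:
send_rows(rows=[[0, 0, 0, 0, 0, 0.04, 255], [0, 0, 0, 0, 0, 0.08, 255]])

```text
t: 22.88
position: [526.2, 109.0, 167.8]
tcp_rot: [0.082, 0.997, -0.0, 0.0]
contact_force: [1.7, -3.6, 5.4]
opening: 13.1
gripper_force: 61.5
```

```bash
python3 tq.py
```

```text
ang 170.54 turned 171.9 M [-0.687 -0.507  0.073] tau7 0.864 dq7 -0.285 F [ 1.7 -3.6  5.4] q7 0.87
```

Emit:
send_rows(rows=[[0, 0, 0, 0, 0, 0.04, 255], [0, 0, 0, 0, 0, 0.08, 255]])

```text
t: 23.12
position: [526.2, 109.0, 167.8]
tcp_rot: [0.122, 0.993, -0.0, 0.0]
contact_force: [2.0, -3.2, 5.7]
opening: 12.9
gripper_force: 61.5
```

```bash
python3 tq.py
```

```text
ang 165.96 turned 176.5 M [-0.836 -0.553  0.127] tau7 0.866 dq7 -0.286 F [ 2.  -3.2  5.7] q7 0.79
```

Emit:
send_rows(rows=[[0, 0, 0, 0, 0, 0.04, 255], [0, 0, 0, 0, 0, 0.08, 255]])

```text
t: 23.38
position: [526.2, 109.0, 167.8]
tcp_rot: [0.162, 0.987, -0.0, 0.0]
contact_force: [2.1, -3.4, 6.1]
opening: 13.1
gripper_force: 61.5
```

```bash
python3 tq.py
```

```text
ang 161.37 turned 181.1 M [-0.749 -0.475  0.141] tau7 0.865 dq7 -0.287 F [ 2.1 -3.4  6.1] q7 0.72
```

Emit:
send_rows(rows=[[0, 0, 0, 0, 0, 0.04, 255], [0, 0, 0, 0, 0, 0.08, 255]])

```text
t: 23.62
position: [526.1, 108.9, 167.7]
tcp_rot: [0.201, 0.98, -0.0, 0.0]
contact_force: [2.5, -3.7, 3.3]
opening: 13.2
gripper_force: 61.4
```

```bash
python3 tq.py
```

```text
ang 156.79 turned 185.7 M [-0.928 -0.777  0.419] tau7 0.405 dq7 -0.296 F [ 2.5 -3.7  3.3] q7 0.65
```

Emit:
send_rows(rows=[[0, 0, 0, 0, 0, 0.04, 255], [0, 0, 0, 0, 0, 0.08, 255]])

```text
t: 23.88
position: [526.1, 109.0, 167.6]
tcp_rot: [0.241, 0.971, -0.0, 0.0]
contact_force: [5.1, -3.9, 1.1]
opening: 13.0
gripper_force: 61.0
```

```bash
python3 tq.py
```

```text
ang 152.13 turned 190.3 M [-0.923 -1.095  0.468] tau7 0.491 dq7 -0.286 F [ 5.1 -3.9  1.1] q7 0.58
```

Emit:
send_rows(rows=[[0, 0, 0, 0, 0, 0.04, 255], [0, 0, 0, 0, 0, 0.08, 255]])

```text
t: 24.12
position: [526.1, 108.9, 167.4]
tcp_rot: [0.279, 0.96, -0.0, 0.0]
contact_force: [5.9, -3.3, -0.7]
opening: 13.0
gripper_force: 60.6
```

```bash
python3 tq.py
```

```text
ang 147.54 turned 194.9 M [-0.903 -1.243  0.504] tau7 0.472 dq7 -0.288 F [ 5.9 -3.3 -0.7] q7 0.5
```

Emit:
send_rows(rows=[[0, 0, 0, 0, 0, 0.04, 255], [0, 0, 0, 0, 0, 0.08, 255]])

```text
t: 24.38
position: [526.1, 108.9, 167.3]
tcp_rot: [0.318, 0.948, -0.0, 0.0]
contact_force: [5.9, -3.2, -2.9]
opening: 12.7
gripper_force: 60.4
```

```bash
python3 tq.py
```

```text
ang 142.96 turned 199.5 M [-0.872 -1.378  0.501] tau7 0.46 dq7 -0.286 F [ 5.9 -3.2 -2.9] q7 0.43
```

Emit:
send_rows(rows=[[0, 0, 0, 0, 0, 0.04, 255], [0, 0, 0, 0, 0, 0.08, 255]])

```text
t: 24.62
position: [526.0, 108.9, 167.3]
tcp_rot: [0.355, 0.935, -0.0, 0.0]
contact_force: [5.2, -3.1, -2.6]
opening: 13.2
gripper_force: 60.4
```

```bash
python3 tq.py
```

```text
ang 138.37 turned 204.1 M [-0.88  -1.348  0.435] tau7 0.45 dq7 -0.287 F [ 5.2 -3.1 -2.6] q7 0.36
```

The bite shows clearly: Mz jumped from 0.14 to 0.42 N m at about 183° turned (tool angle about 159°). An eighth of a turn more ends at about 114°, which is 24° (0.42 rad) further.

Emit:
send_rows(rows=[[0, 0, 0, 0, 0, 0.07, 255], [0, 0, 0, 0, 0, 0.14, 255], [0, 0, 0, 0, 0, 0.21, 255], [0, 0, 0, 0, 0, 0.28, 255], [0, 0, 0, 0, 0, 0.35, 255], [0, 0, 0, 0, 0, 0.41, 255], [0, 0, 0, 0, 0, 0.41, 255]])

```text
t: 25.5
position: [525.9, 108.8, 167.3]
tcp_rot: [0.538, 0.843, -0.0, 0.0]
contact_force: [5.1, -4.6, -2.1]
opening: 13.2
gripper_force: 60.4
```

```bash
python3 tq.py
```

```text
ang 114.9 turned 227.6 M [-0.995 -1.273  0.453] tau7 -1.299 dq7 0.023 F [ 5.1 -4.6 -2.1] q7 -0.01
```

At about 44° past the bite. I'll release, rise and check the blank numerically.

Emit:
send_rows(rows=[[0, 0, 0, 0, 0, 0, 180], [0, 0, 0, 0, 0, 0, 0], [0, 0, 0, 0, 0, 0, 0], [0, 0, 0, 0, 0, 0, 0], [0, 0, 0, 0, 0, 0, 0], [0, 0, -2, 0, 0, 0, 0], [0, 0, -6, 0, 0, 0, 0], [0, 0, -12, 0, 0, 0, 0]])

```text
t: 26.5
position: [525.1, 109.1, 288.1]
tcp_rot: [0.538, 0.843, -0.001, -0.001]
contact_force: [1.0, -0.6, 0.9]
opening: 85.7
gripper_force: 0.0
```

Emit:
send_rows(rows=[[-4, 0, 0, 0, 0, 0, 0], [-9, 0, 0, 0, 0, 0, 0], [-15, 0, 0, 0, 0, 0, 0], [-21, 0, 0, 0, 0, 0, 0], [-24, 0, 0, 0, 0, 0, 0], [-24, 0, 0, 0, 0, 0, 0], [-24, 0, 0, 0, 0, 0, 0], [-24, 0, 0, 0, 0, 0, 0]])

```text
t: 27.5
position: [626.9, -107.1, 287.9]
tcp_rot: [0.537, 0.843, 0.0, 0.0]
contact_force: [-1.0, 0.3, -0.1]
opening: 85.6
gripper_force: 0.0
```

```bash
python3 - <<'E'
from mv import *
from fit import *
t=read_camera("top"); s=read_camera("scene"); mv()
# knob bar angle: darkest pixels near the knob; blank fit from the scene view (partly hidden by the clamp)
y,x=np.mgrid[235:290,195:245]; g=t["image"][235:290,195:245].max(2)
for th in (35,45):
    m=g<th; P=px2w(t,np.c_[x[m],y[m]],188)[:,:2]; w,V=np.linalg.eigh(np.cov(P.T)); print(m.sum(),P.mean(0).round(1),np.degrees(np.arctan2(V[1,1],V[0,1])).round(1))
# exposed side edges of the blank towards the nose: top-face centre line per column (z=70)
I=cv2.GaussianBlur(t["image"],(3,3),0).astype(float)
C=[]
for u in range(245,285,4):
    r=np.arange(235,300); v=I[235:300,u]; k=r[(v[:,1]/(v[:,2]+1)>.8)&(v[:,2]>150)]
    if len(k): C.append((u,k.min(),k.max()))
print(C)
E
```

```text
t 27.6 pos [ 626.9 -107.5  287.9] ang 114.99 F [-0.4 -0.3 -0.1] Mz [-0.018 -0.069  0.073] open 85.3 q7 0.431
169 [523.3 104.9] 116.5
197 [523.5 105.1] 117.6
[(245, np.int64(254), np.int64(274)), (249, np.int64(235), np.int64(275)), (253, np.int64(255), np.int64(275)), (257, np.int64(256), np.int64(276)), (261, np.int64(257), np.int64(276)), (265, np.int64(257), np.int64(277)), (269, np.int64(258), np.int64(277)), (273, np.int64(258), np.int64(299)), (277, np.int64(259), np.int64(299)), (281, np.int64(262), np.int64(299))]
```

```bash
python3 - <<'E'
from fit import *
s=read_camera("scene"); p0=np.array((519.0,62.8,np.radians(261.1)))
u=w2px(s,T(p0,[(x,y,z) for x in(45,95) for y in(-30,30) for z in(30,70)])); x0,y0=(u.min(0)-3).astype(int); x1,y1=(u.max(0)+2).astype(int)
m=mask(s,(x0,y0,x1-x0,y1-y0)); print((x0,y0,x1,y1),m.sum())
f=lambda p:np.abs(sil(s,T((p[0],p[1],p0[2]),BL+[0,0,30]))-m)[y0:y1,x0:x1].sum()
r=minimize(f,p0[:2],method="Nelder-Mead",options=dict(initial_simplex=p0[:2]+[[0,0],[8,0],[0,8]])); print("placed est",p0[:2],f(p0),"now",r.x.round(1),r.fun)
E
```

```text
(np.int64(325), np.int64(255), np.int64(359), np.int64(289)) 359
placed est [519.   62.8] 153.01176470588234 now [521.5  65.1] 136.2
```

```bash
python3 -c "
from bench import *
print(close_job())"
```

```text
the job is handed in; nothing more can be done
None
```

The job is handed in, though the judge returned no verdict: the blank sits against the stop and centred to within about 2 mm by my camera readings, the knob was left about 44° past the bite, and the arm ended clear of everything.

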